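# Hang the hold-down plate on the sloping tool rack

## Task

The seam is finished: pick up the steel hold-down plate by its black grip and put it away on the green sloping rack, on the short stud with the mushroom head, not on the long plain pin. Pass the plate's wide keyhole opening over the head until the plate lies flat on the board, then slide it down the slope so that the stud is fully home at the end of the narrow slot and the plate hangs straight down the slope. Let go and leave the screwdriver, the jar and the bin where they are.

Things in the scene. Friction and masses are not known exactly. Their poses are not given: they have to be found in the camera images.
- plate: Steel hold-down plate 150 (x) x 50 (y) x 4 thick, 0.3 kg, on a mat 3 thick. Origin: centre of its underside; x towards the keyhole end, z up. Black grip block 60 (x) x 20 (y), 4 to 40 above the underside, centred at x = -15. Keyhole right through: wide opening 19 x 19, x 25.5 to 44.5, then a narrow slot 10 wide, x 44.5 to 62.
- plate_grip (a point): Point in the grip block at x = -15, y = 0, 28 above the plate's underside: a good place for the TCP, fingers closing along plate y. Axes as the plate's.
- plate_hole (a point): Centre of the keyhole's wide opening, level with the underside (plate x = 35). Axes as the plate's.
- plate_slot (a point): Where the stud's axis comes when it is home in the narrow slot, 1 short of touching the slot's end, level with the underside (plate x = 57.5). Axes as the plate's.
- rack: Green steel rack, fixed. Board 340 wide (y) x 240 up the slope x 12 thick, climbing away from the robot at 40 degrees to the bench. Level frame: origin on the bench under the board's centre, z up, x the way the board climbs. Board's upper surface 135 above the bench at its centre; up-slope (0.766, 0, 0.643), outward normal (-0.643, 0, 0.766).
- track: Dark slotted steel inlay flush in the board, 70 (y) x 30, 40 up-slope of the board's middle, left or right half. Origin: its centre on the board's surface; axes level, as the rack's. The stud stands square out of it, clamped by hand anywhere up to 12 to either side (y) of the origin. Stud: shank 7 across, 6.5 long; head 15 across, 5.5 high, rim bevelled 1; gap over a flat plate 2.5.
- pin: Long plain steel pin, 10 in diameter, 45 long, with an 18 collar 3 high, square out of the board at the same height as the inlay, on the other half. Not the place for the plate. Origin: on its axis at the board's surface; axes level. Fixed.
- screwdriver: Loose screwdriver, about 130 long, lying on the bench. Bystander.
- jar: Loose clear jar, 60 in diameter, 80 high, standing on the bench; origin at the centre of its foot. Bystander.
- bin: Loose small grey open bin, 110 x 150 x 50 high, on the bench; origin at the centre of its underside. Bystander.
There are look-alikes about, which are no part of the job. Of the things shaped like the plate, the steel one is meant.

How it is judged:
On the way:
1. the keyhole's wide opening is over the stud with the plate down on the board (opening centre at the inlay: within 6 mm along and in height, 16 mm across) (x of plate_hole in the frame of track between -0.006 and 0.006 m and y of plate_hole in the frame of track between -0.016 and 0.016 m and z of plate_hole in the frame of track between -0.006 and 0.006 m), for 0.05 s.
At the end, for the whole second after the job is handed in: Slot's home point at the stud: within 5 mm of the inlay's centre along and in height, 14.5 mm across; plate flat (34 to 46 degrees), keyhole end up, within 28 degrees of straight down the slope, at rest, let go; screwdriver, jar and bin within 30 mm of where they were (x of plate_slot in the frame of track between -0.005 and 0.005 m and y of plate_slot in the frame of track between -0.0145 and 0.0145 m and z of plate_slot in the frame of track between -0.005 and 0.005 m and angle between plate's own z axis and vertical between 0.6 and 0.8 rad and angle between plate's own x axis and vertical below 0.97 rad and linear speed of plate below 0.02 m/s and angular speed of plate below 0.2 rad/s and distance of each of screwdriver, jar, bin from where it was at the start of the episode below 0.03 m); the robot touches nothing.
It fails at once if screwdriver pushed away or knocked over (distance of screwdriver from where it was at the start of the episode above 0.05 m).
It fails at once if jar pushed away or knocked over (distance of jar from where it was at the start of the episode above 0.05 m or angle between jar's own z axis and vertical above 0.6 rad).
It fails at once if bin pushed away or knocked over (distance of bin from where it was at the start of the episode above 0.05 m or angle between bin's own z axis and vertical above 0.6 rad).
It also fails if it takes over 51 s, if anything falls off the work surface, if the arm or the gripper's body presses on something with over 40 N, if the wrist force passes 120 N, or if a joint passes its speed limit or range.

## Robot

A 6-joint arm with a two-finger parallel gripper is mounted at the origin on the work surface. World frame = base frame: x ahead of the robot, y to its left, z up, the work surface at z = 0. Lengths are in m, angles in rad, forces in N, time in s.
With the tool pointing down it reaches from about 0.35 to 0.775 m from the base axis. Payload 5.5 kg.
Tool frame: the origin (TCP) lies between the finger pads, 19 mm behind the fingertips; this is the grasp point; z points along the fingers, y is the direction in which the jaws open and shut (so a half turn about z gives the same grasp; the last joint's range is limited). The gripper opens to 85 mm and grips with 20 to 120 N. Pads are 22 mm wide; open, the fingers measure 114 mm over their backs; the gripper's body (76 mm by 85 mm) begins 54 mm behind the grasp point. The pads swing forward as they close: fully open they stand 13 mm farther back than shut.
Start: joints at [-1.448, 0.313, 0.046, 1.304, 0, 1.431], TCP at [0.149, -0.555, 0.25] pointing down, gripper open.
Joint ranges: [-2.76, 2.76], [-0.86, 1.69], [-1.03, 1.26], [-2.2, 2.34], [-1.47, 1.5], [-3.14, 3.14]. Speed limits (rad/s): [2.57, 2.57, 3.14, 3.14, 3.14, 3.14].

## Interface

Orientations are given as a rotation vector (axis times angle).
In Python, from bench import env gives the robot as it stands.
- The arm moves only by the tool jog_arm, never from a script. Its argument "rows" is a list of rows, each a list of 3 entries, a list of its own where there are three numbers: the shift along the world's x, y, z in cm, then the turn about the world's z in degrees, then the finger opening in cm, from 0 to 8.54. A call has 1 to 8 rows; each row is the pose to reach, as a shift and turn from the pose commanded when the call began; what a row does not reach only later rows make up. A row lasts 1/10 s, in which the tool goes at most 50 mm and 8.59 degrees, less where a joint would pass 70% of its speed; a pose out of reach is approached as far as the arm can. A call with a gripper value outside its range is refused whole. The fingers move at their own pace and stop on an object; "newtons" is the grip in N (left out, the last holds). Time passes only in rows, so rows that repeat a pose let the fingers close. It gives the time, the measured TCP pose, the force and the opening at its end, in the units of the state.
- env.observe(): the state, without advancing time (a new reading comes with each control period).
- env.grab_frame(name): name is "side" or "top"; returns a dict with "image" (400x640x3 uint8, red, green, blue), "depth" (400x640 float32, m along the optical axis (not along the pixel's ray), 0 where there is no reading), "mtx" (3x3 intrinsics, pixels), "view" (4x4, takes a point from world to camera coordinates). Camera axes: x right, y down, z forward; pixel columns grow to the right and rows downward; lengths in m; the calibration is good to about 2 mm. A picture is of the moment at which its call begins.
- env.finish_job(): hands the job in, once; it reports no verdict.
The state is a dict: "t": time; "qpos": joint angles; "joint_vel": joint speeds; "tau": joint torques, N m; "position": TCP position; "tcp_rot": TCP orientation; "ft_force": force on the tool from outside, world axes, zero at the start; "wrist_torque": the same for the moment, N m; "grip_width": finger opening in m.
Only numpy, scipy, OpenCV 4.12 (cv2) and the standard library are available. Lean on these libraries where they do the work, as an engineer would, in place of code of your own. Each camera call takes 0.05 s, during which the arm holds its last target. There are 200 camera calls.

## Working session

There is one attempt and no reset: what is moved stays moved. The work goes in short steps, Python scripts to look and compute and a tool call to move; the robot and the scene stay as the last step left them, time stands still between calls to the robot, and variables do not carry over. Pictures are saved under pics/ and viewed, about 8 in all and at most 12, crops included, and the job is handed in when it is done.

Besides the shell and the picture viewer there is one more tool, called after "Call:" by a JSON object that holds its "op" and its "data", one argument or row to a line. jog_arm: Moves the arm, as the interface text tells. Its arguments: {"type":"object","properties":{"rows":{"type":"array","items":{"type":"array"}},"newtons":{"type":"number"}},"required":["rows"]}

```bash
mkdir -p pics; ls; cat > h.py <<'E'
from bench import env
import numpy as np, cv2
def grab(n):
    f=env.grab_frame(n); f['image']=np.asarray(f['image']); return f
def save(im,name): cv2.imwrite('pics/'+name,cv2.cvtColor(im,cv2.COLOR_RGB2BGR))
def pts(f,d=None):
    d=f['depth'] if d is None else d
    K=f['mtx'];v,u=np.mgrid[:d.shape[0],:d.shape[1]]
    c=np.stack([(u-K[0,2])/K[0,0]*d,(v-K[1,2])/K[1,1]*d,d],-1)
    V=f['view'];return (c-V[:3,3])@V[:3,:3]
def ray(f,u,v,z=None,n=None,p=None):
    K,V=f['mtx'],f['view'];R=V[:3,:3];o=-R.T@V[:3,3]
    d=R.T@np.array([(u-K[0,2])/K[0,0],(v-K[1,2])/K[1,1],1])
    if n is None: n=np.array([0,0,1.]);p=np.array([0,0,z])
    return o+d*(np.dot(n,p-o)/np.dot(n,d))
E
python3 - <<'E'
from h import *
for n in('top','side'):
    f=grab(n);save(f['image'],n+'0.png');np.savez(n+'0.npz',**f);V=f['view'];print(n,-V[:3,:3].T@V[:3,3],V[:3,:3].round(2).tolist(),f['mtx'][0,0])
print(env.observe())
E
```

```text
pics
top [ 0.4013835  -0.07772836  1.58965371] [[0.02, -1.0, -0.0], [-1.0, -0.02, -0.05], [0.05, 0.0, -1.0]] 480.72521896178523
side [ 0.43552533 -1.20160894  0.83165491] [[1.0, -0.06, -0.02], [-0.05, -0.53, -0.85], [0.04, 0.85, -0.53]] 418.2977668074071
{'t': 0.1, 'qpos': array([-1.44761381e+00,  3.13909927e-01,  4.50962277e-02,  1.30360512e+00,
        8.98800318e-06,  1.43121888e+00]), 'joint_vel': array([ 6.88673817e-05, -1.24490733e-03,  2.24582300e-03,  6.25009311e-04,
       -3.25607961e-04, -1.22609112e-04]), 'tau': array([ 1.84880315e-03, -4.81727993e+01,  2.99242973e+01,  1.28089564e-02,
       -8.04079968e-05,  1.21002498e-05]), 'position': array([ 0.14930734, -0.55483662,  0.24920826]), 'tcp_rot': array([-3.11291021e+00, -4.11343487e-01, -3.49915816e-05]), 'ft_force': array([0.24824764, 0.97339584, 0.16959908]), 'wrist_torque': array([ 0.01664217,  0.01775905, -0.02727606]), 'grip_width': 0.0853306574583206}
```

View pics/top0.png

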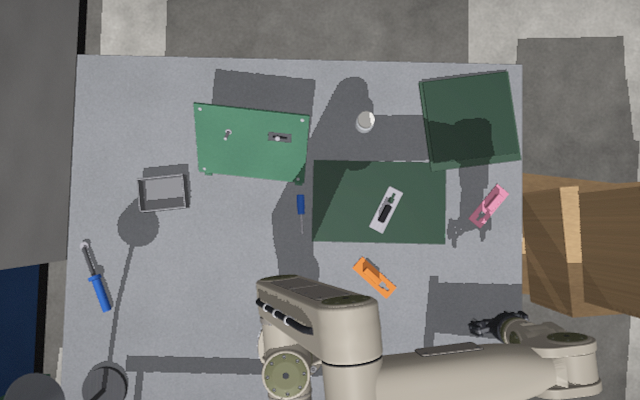

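View pics/side0.png

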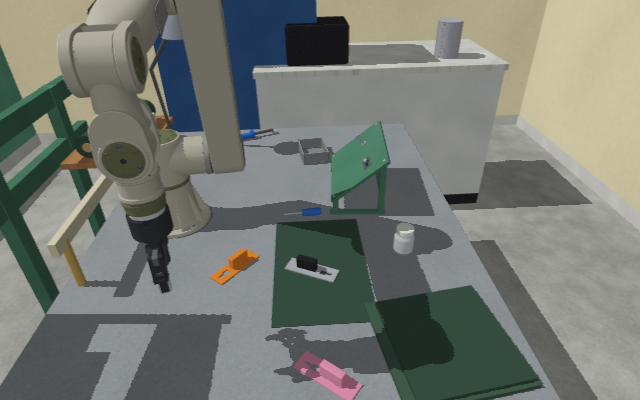

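```bash
python3 - <<'E'
from h import *
f=dict(np.load('top0.npz'));s=dict(np.load('side0.npz'));im=f['image']
a=cv2.resize(im[180:240,355:425],None,fx=5,fy=5,interpolation=cv2.INTER_CUBIC)
b=cv2.resize(im[95:185,190:315],None,fx=3.2,fy=3.2,interpolation=cv2.INTER_CUBIC)
c=cv2.resize(s['image'][245:290,275:350],None,fx=5,fy=5,interpolation=cv2.INTER_CUBIC)
d=cv2.resize(s['image'][120:215,325:395],None,fx=3,fy=3,interpolation=cv2.INTER_CUBIC)
C=np.zeros((600,800,3),np.uint8)
for t,(y,x) in((a,(0,0)),(b,(0,360)),(c,(310,0)),(d,(300,400))): C[y:y+t.shape[0],x:x+t.shape[1]]=t[:600-y,:800-x]
save(C,'crop1.png')
P=pts(f);hsv=cv2.cvtColor(im,cv2.COLOR_RGB2HSV)
# board plane from green px
g=np.zeros(im.shape[:2],bool);g[105:178,198:305]=1
m=g&(hsv[...,1]>100)&(P[...,2]>.06)&(P[...,2]<.23)
Q=P[m];c0=Q.mean(0);n=np.linalg.svd(Q-c0,full_matrices=False)[2][2];n*=np.sign(n[2]);print('n',n,'tilt',np.degrees(np.arccos(n[2])),'az',np.degrees(np.arctan2(-n[1],-n[0])),c0)
mm=np.zeros_like(m,np.uint8);mm[m]=255
mm=cv2.morphologyEx(mm,cv2.MORPH_CLOSE,np.ones((25,25)))
R=cv2.minAreaRect(np.argwhere(mm)[:,::-1].astype(np.float32));print(R,cv2.boxPoints(R).tolist())
# inlay: dark
dk=np.zeros_like(mm);dk[125:148,255:300]=1
di=(dk>0)&(hsv[...,1]<90)&(hsv[...,2]<110)
yx=np.argwhere(di);print('inlay px',yx.mean(0)[::-1],len(yx),yx.min(0),yx.max(0))
# plate
w=np.zeros_like(m);w[182:238,362:408]=1
br=w&(hsv[...,1]<50)&(hsv[...,2]>130);print('bright',br.sum())
bl=w&(hsv[...,2]<45)&(hsv[...,1]<80);print('black',bl.sum())
R=cv2.minAreaRect(np.argwhere(br)[:,::-1].astype(np.float32));B=cv2.boxPoints(R);print(R);
q=np.array([ray(f,u,v,.007) for u,v in B]);print(q.round(4).tolist(),np.linalg.norm(np.diff(q,axis=0),axis=1),q.mean(0))
yx=np.argwhere(bl).mean(0);print(yx,ray(f,yx[1],yx[0],.043))
print('jar',ray(f,365,122,.08),'plate depth z',np.median(P[br][:,2]))
E
```

```text
n [ 0.95946253 -0.08399958  0.26902736] tilt 74.39360257837717 az 174.99659336616605 [0.72302535 0.07933532 0.20956181]
((263.49102783203125, 110.08365631103516), (73.4369125366211, 0.39770054817199707), 6.1466264724731445) [[226.9623565673828, 106.34980010986328], [227.0049591064453, 105.95438385009766], [300.01971435546875, 113.81751251220703], [299.97711181640625, 114.21292877197266]]
inlay px [279.56521739 136.39130435] 92 [132 268] [141 290]
bright 548
black 46
((385.50006103515625, 209.5), (15.652474403381348, 46.06299591064453), 26.56505012512207)
[[0.3922, -0.2413, 0.007], [0.5296, -0.3068, 0.007], [0.5075, -0.3533, 0.007], [0.3704, -0.2877, 0.007]] [0.15215121 0.05148603 0.15203124] [ 0.44991128 -0.29727425  0.007     ]
[213.02173913 383.84782609] [ 0.43720323 -0.28708801  0.043     ]
jar [ 0.72342277 -0.2176551   0.08      ] plate depth z 0.006768644726296362
```

View pics/crop1.png

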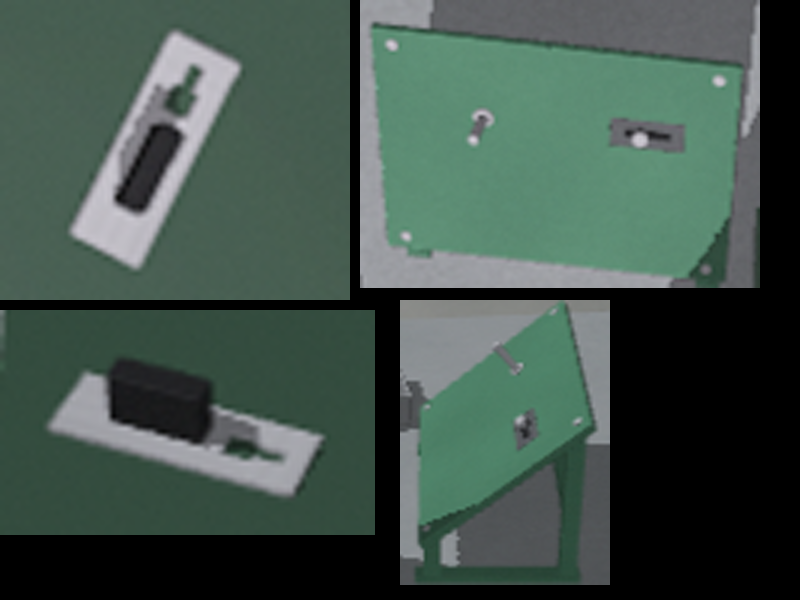

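Views: the top picture shows the steel plate at (386,210), keyhole end up (+x). The orange (374,277) and pink (489,206) ones are look-alikes; only the one at (386,210) is steel, with a black grip, and the crop confirms both. The mushroom stud in its dark inlay is at (278,137). The long pin, not the target, is at (227,134).

```bash
python3 - <<'E'
from h import *
from scipy.optimize import least_squares
f=dict(np.load('top0.npz'));im=f['image'];hsv=cv2.cvtColor(im,cv2.COLOR_RGB2HSV);P=pts(f)
g=np.zeros(im.shape[:2],bool);g[96:188,188:316]=1
m=g&(hsv[...,0]>60)&(hsv[...,0]<90)&(hsv[...,1]>70)&(hsv[...,2]>80)
m=cv2.morphologyEx(m.astype(np.uint8),cv2.MORPH_CLOSE,np.ones((13,13)))
inn=cv2.erode(m,np.ones((5,5)))>0
Q=P[inn];c0=np.median(Q,0)
for _ in range(3):
    n=np.linalg.svd(Q-Q.mean(0),full_matrices=False)[2][2];n*=np.sign(n[2]);r=(Q-Q.mean(0))@n;Q=Q[abs(r)<.005]
c0=Q.mean(0);az=np.arctan2(-n[1],-n[0]);print('n',n,'tilt',np.degrees(np.arccos(n[2])),'az',np.degrees(az),len(Q))
cn=max(cv2.findContours(m,0,cv2.CHAIN_APPROX_NONE)[0],key=cv2.contourArea)[:,0]
E=np.array([ray(f,u,v,n=n,p=c0) for u,v in cn])
for A in(az,):
    up=np.array([.766*np.cos(A),.766*np.sin(A),.643]);lat=np.array([-np.sin(A),np.cos(A),0])
    ex=np.c_[(E-c0)@lat,(E-c0)@up].astype(np.float32)
    R=cv2.minAreaRect(ex);print('board rect (lat,up) m',R)
ctr=c0+lat*R[0][0]+up*R[0][1];print('centre',ctr)
np.savez('board.npz',n=n,c0=c0)
def lu(u,v,h=0):
    p=ray(f,u,v,n=n,p=c0+h*n);return p.round(4),((p-ctr)@lat).round(4),((p-ctr)@up).round(4)
print('inlay',lu(279.5,136.4)); print('pin base',lu(227.7,131.5))
# stud head: bright spot
w=hsv[130:146,268:292].astype(float);vv=np.where((w[...,1]<60),w[...,2],0);print(vv.astype(int))
E
```

```text
n [-0.92049677  0.10082193  0.37751905] tilt 67.81990895459428 az -6.250684827637085 402
board rect (lat,up) m ((0.01677142083644867, -0.02950572967529297), (0.38248276710510254, 0.374057799577713), 89.41297912597656)
centre [0.61714964 0.15004119 0.12170951]
inlay (array([0.6505, 0.0422, 0.1953]), np.float64(-0.1036), np.float64(0.0817))
pin base (array([0.6633, 0.1961, 0.1854]), np.float64(0.0508), np.float64(0.0722))
[[  0   0   0   0   0   0   0   0   0   0   0   0   0   0   0   0   0   0
    0   0   0   0   0   0]
 [  0   0   0   0   0   0   0   0   0   0   0   0   0   0   0   0   0   0
    0   0   0   0   0   0]
 [121 108 107 102  96 102 123 129 128   0   0   0   0   0   0   0   0   0
    0   0   0   0   0   0]
 [114 108 108 109 109 110 110 110 110 113 111 107 106 112 114 116 118 128
    0   0   0   0   0   0]
 [ 87 110 110 110 109 106 105 107 105  97 104 111 111 112 113 112 111 112
  113 114 110 102 103 118]
 [101 111 112 113 103  84  80  87  85  62  80  97  98 100 104 108 109 113
  112 112 112 113 112 123]
 [123 109 110 112  92  36  39  75 124 137 119  78  42  46  65  84  91 
[... 240 characters left out ...]
06 107 111 110 108 125 173 203 205 204 179 119 113 110 102 104  98
   95 105 111 110 106   0]
 [110 114 116 121 117 114 111 136 177 192 179 143 106 110 111 111 111 112
  112 112 112 112 106   0]
 [  0   0   0   0   0   0   0   0 132 131 114 115 119 116 115 115 107 103
  105 105 107 108 105   0]
 [  0   0   0   0   0   0   0   0   0   0   0   0   0   0   0   0   0   0
  114 116 116 119 115   0]
 [  0   0   0   0   0   0   0   0   0   0   0   0   0   0   0   0   0   0
    0   0   0   0   0   0]
 [  0   0   0   0   0   0   0   0   0   0   0   0   0   0   0   0   0   0
    0   0   0   0   0   0]
 [  0   0   0   0   0   0   0   0   0   0   0   0   0   0   0   0   0   0
    0   0   0   0   0   0]]
```

```bash
python3 - <<'E'
from h import *
f=dict(np.load('top0.npz'));im=f['image'];hsv=cv2.cvtColor(im,cv2.COLOR_RGB2HSV)
print('depth on board',np.median(f['depth'][140:150,240:260]), (pts(f)[120:170:10,240:270:10,2]).round(3).tolist())
m=((hsv[...,0]>60)&(hsv[...,0]<90)&(hsv[...,1]>70)&(hsv[...,2]>105)).astype(np.uint8);m[:95]=0;m[188:]=0;m[:,:188]=0;m[:,316:]=0
# upper & lower & left & right edge lines
def line(pts_): 
    p=np.array(pts_,np.float32);return p
top=[(u,np.argwhere(m[:,u])[0][0]-.5) for u in range(205,303,3)]
bot=[(u,np.argwhere(m[:,u])[-1][0]+.5) for u in range(212,285,3)]
lef=[(np.argwhere(m[v])[0][0]-.5,v) for v in range(112,165,3)]
for nm,L,z in(('top',top,.2121),('bot',bot,.0579)):
    W=np.array([ray(f,u,v,z) for u,v in L]);vx,vy,x,y=cv2.fitLine(W[:,:2].astype(np.float32),cv2.DIST_HUBER,0,.001,.001).ravel()
    print(nm,'dir',np.degrees(np.arctan2(vx,-vy) if vy<0 else np.arctan2(-vx,vy)),x,y,W[[0,-1]].round(4).tolist())
l=cv2.fitLine(np.array(lef,np.float32),cv2.DIST_HUBER,0,.1,.01).ravel();print('left px line',l)
# inlay on z=.1607
w=slice(130,146),slice(264,296)
d=(hsv[...,1]<60)&(hsv[...,2]<200);mm=np.zeros_like(m);mm[w]=d[w]
yx=np.argwhere(mm);R=cv2.minAreaRect(yx[:,::-1].astype(np.float32));print('inlay',R)
B=np.array([ray(f,u,v,.1607) for u,v in cv2.boxPoints(R)]);print(B.round(4).tolist())
print('inlay ctr',ray(f,*R[0],.1607))
V=np.where(hsv[...,1]<60,hsv[...,2],0).astype(float);V=np.clip(V-110,0,None);V[:134]=0;V[141:]=0;V[:,:274]=0;V[:,281:]=0
v,u=np.mgrid[:400,:640];c=((V*u).sum()/V.sum(),(V*v).sum()/V.sum());print('head',c,ray(f,*c,.1699))
E
```

```text
depth on board 1.464018 [[0.188, 0.194, 0.192], [0.169, 0.173, 0.176], [0.138, 0.148, 0.151], [0.121, 0.125, 0.127], [0.092, 0.102, 0.107]]
top dir -5.0369477 0.72286576 0.10403102 [[0.7357, 0.2593, 0.2121], [0.7129, -0.0197, 0.2121]]
bot dir -5.0180073 0.5444172 0.15025602 [[0.5536, 0.2668, 0.0579], [0.5333, 0.0357, 0.0579]]
left px line [8.7005451e-02 9.9620783e-01 1.9550000e+02 1.3150000e+02]
inlay ((279.267333984375, 136.82672119140625), (23.383373260498047, 8.95533561706543), 5.710593223571777)
[[0.6446, 0.0817, 0.1607], [0.6716, 0.0798, 0.1607], [0.6662, 0.0099, 0.1607], [0.6392, 0.0119, 0.1607]]
inlay ctr [0.65536559 0.04583459 0.1607    ]
head (np.float64(276.9752176825184), np.float64(138.39182853315472)) [0.64887597 0.05173101 0.1699    ]
```

Call:
{"op": "jog_arm", "data": {
  "rows": [
    [[3, 3, 0], 8, 8],
    [[6, 6, 0], 16, 7],
    [[9, 9, 0], 24, 6],
    [[12, 12, 0], 32, 5],
    [[16, 15, 0], 40, 5],
    [[20, 18, 0], 48, 5],
    [[22, 20, 0], 56, 5],
    [[24, 22, 0], 64, 5]
  ]
}}

```text
t: 0.9
position: [0.3905, -0.3336, 0.2497]
tcp_rot: [-2.415, -2.008, -0.0]
ft_force: [-0.2, -0.6, 0.4]
grip_width: 0.0498
```

Call:
{"op": "jog_arm", "data": {
  "rows": [
    [[1, 1, 0], 8.4, 5],
    [[2, 2, 0], 16.8, 5],
    [[3, 3, 0], 25.1, 5],
    [[4.7, 4.4, 0], 33.5, 5],
    [[4.7, 4.4, -2], 41.9, 5],
    [[4.7, 4.4, -4], 50.3, 5],
    [[4.7, 4.4, -6], 58.6, 5],
    [[4.7, 4.4, -8], 67, 5]
  ]
}}

```text
t: 1.7
position: [0.4362, -0.2909, 0.1689]
tcp_rot: [-0.907, -3.007, -0.001]
ft_force: [-0.3, -0.4, -0.3]
grip_width: 0.0503
```

Call:
{"op": "jog_arm", "data": {
  "rows": [
    [[0, 0, -1], 8.4, 5],
    [[0, 0, -2], 8.4, 5],
    [[0, 0, -3], 8.4, 5],
    [[0, 0, -3], 8.4, 5],
    [[0, 0, -3], 8.4, 5]
  ]
}}

```text
t: 2.2
position: [0.4364, -0.2914, 0.1401]
tcp_rot: [-0.697, -3.063, -0.0]
ft_force: [0.9, 0.2, 0.4]
grip_width: 0.0499
```

```bash
cat > st.py <<'E'
from h import *
from scipy.spatial.transform import Rotation as R
def st():
    o=env.observe();M=R.from_rotvec(o['tcp_rot']).as_matrix()
    print('t',round(o['t'],2),'p',o['position'].round(4),'xhead',np.degrees(np.arctan2(M[1,0],M[0,0])).round(2),'zax',M[:,2].round(3),'F',o['ft_force'].round(1),'T',o['wrist_torque'].round(2),'w',o['grip_width'].round(4),'q6',o['qpos'][5].round(2));return o
if __name__=='__main__': st()
E
python3 - <<'E'
from st import *
st()
f=grab('top');s=grab('side');np.savez('t1.npz',**f)
a=cv2.resize(f['image'][170:250,340:440],None,fx=4,fy=4,interpolation=cv2.INTER_CUBIC)
b=cv2.resize(s['image'][200:300,260:360],None,fx=4,fy=4,interpolation=cv2.INTER_CUBIC)
save(np.hstack([np.vstack([a,np.zeros((80,400,3),np.uint8)]),b]),'pre.png')
E
```

```text
Traceback (most recent call last):
  File "st.py", line 5, in st
    print('t',round(o['t'],2),'p',o['position'].round(4),'xhead',np.degrees(np.arctan2(M[1,0],M[0,0])).round(2),'zax',M[:,2].round(3),'F',o['ft_force'].round(1),'T',o['wrist_torque'].round(2),'w',o['grip_width'].round(4),'q6',o['qpos'][5].round(2));return o
                                                                                                                                                                                                    ^^^^^^^^^^^^^^^^^^^^^
AttributeError: 'float' object has no attribute 'round'
```

Call:
{"op": "jog_arm", "data": {
  "rows": [
    [[0, 0, -4], 0, 5],
    [[0, 0, -7.5], 0, 5],
    [[0, 0, -9.5], 0, 5],
    [[0, 0, -10.7], 0, 5],
    [[0, 0, -10.7], 0, 1.5],
    [[0, 0, -10.7], 0, 1.5],
    [[0, 0, -10.7], 0, 1.5],
    [[0, 0, -10.7], 0, 1.5]
  ],
  "newtons": 60
}}

```text
t: 3.0
position: [0.4372, -0.292, 0.0343]
tcp_rot: [0.694, 3.062, -0.002]
ft_force: [0.3, 0.2, 1.9]
grip_width: 0.0189
```

Call:
{"op": "jog_arm", "data": {
  "rows": [
    [[0, 0, 0], 0, 1.5],
    [[0, 0, 2], 0, 1.5],
    [[0, 0, 6], 0, 1.5],
    [[0, 0, 10], 0, 1.5],
    [[0, 0, 14], 0, 1.5],
    [[0, 0, 17], 0, 1.5],
    [[0, 0, 17], 0, 1.5]
  ]
}}

```text
t: 3.7
position: [0.4383, -0.293, 0.2077]
tcp_rot: [0.693, 3.057, -0.007]
ft_force: [-0.6, -0.5, -3.3]
grip_width: 0.0192
```

```bash
sed -i "s/o\['grip_width'\].round(4)/round(o['grip_width'],4)/" st.py; python3 - <<'E'
from st import *
st()
f=grab('top');s=grab('side')
a=cv2.resize(f['image'][150:250,330:430],None,fx=4,fy=4,interpolation=cv2.INTER_CUBIC)
b=cv2.resize(s['image'][150:250,250:350],None,fx=4,fy=4,interpolation=cv2.INTER_CUBIC)
save(np.hstack([a,b]),'lift.png')
E
```

```text
t 3.7 p [ 0.4383 -0.293   0.2077] xhead 154.46 zax [ 0.006 -0.006 -1.   ] F [-0.6 -0.5 -3.3] T [-0.06 -0.04  0.04] w 0.0192 q6 -0.3
```

View pics/lift.png

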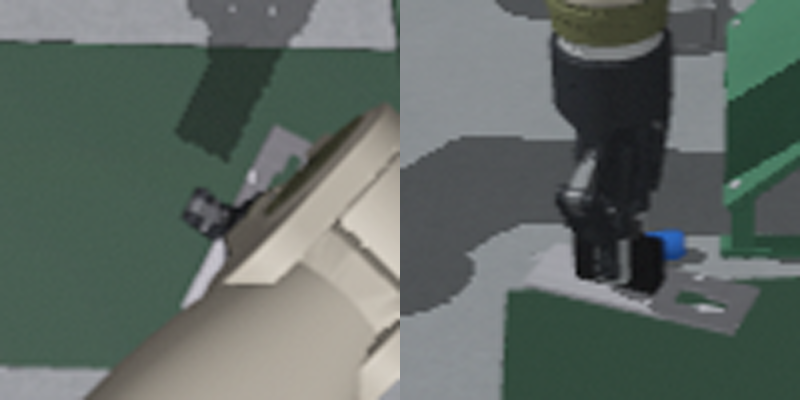

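Call:
{"op": "jog_arm", "data": {
  "rows": [
    [[1, 3, 1], 2.5, 1.5],
    [[2.5, 7, 2], 5, 1.5],
    [[4, 11, 2.7], 8, 1.5],
    [[5.5, 15.5, 2.7], 11, 1.5],
    [[7, 20, 2.7], 14, 1.5],
    [[8.5, 24.5, 2.7], 17, 1.5],
    [[10, 29, 2.7], 20.5, 1.5],
    [[11, 32, 2.7], 20.5, 1.5]
  ]
}}

```text
t: 4.6
position: [0.5454, 0.0318, 0.2271]
tcp_rot: [-0.133, -3.134, -0.002]
ft_force: [0.7, 0.3, -4.1]
grip_width: 0.019
```

Call:
{"op": "jog_arm", "data": {
  "rows": [
    [[0.5, 2.3, 0], 0, 1.5],
    [[0.8, 3.4, 0], 0, 1.5],
    [[0.8, 3.4, -1.5], 0, 1.5],
    [[0.8, 3.4, -3.0], 0, 1.5],
    [[0.8, 3.4, -4.0], 0, 1.5],
    [[0.8, 3.4, -4.0], 0, 1.5],
    [[0.8, 3.4, -4.0], 0, 1.5]
  ],
  "newtons": 30
}}

```text
t: 5.3
position: [0.554, 0.0622, 0.1896]
tcp_rot: [-0.139, -3.137, 0.0]
ft_force: [-0.1, -0.3, -2.5]
grip_width: 0.0188
```

```bash
python3 - <<'E'
from st import *
st()
f=grab('top');s=grab('side')
a=cv2.resize(f['image'][90:190,190:320],None,fx=3,fy=4,interpolation=cv2.INTER_CUBIC)
b=cv2.resize(s['image'][110:235,290:400],None,fx=3.2,fy=3.2,interpolation=cv2.INTER_CUBIC)
save(np.hstack([a,b[:400]]),'hov.png')
E
```

```text
t 5.3 p [0.554  0.0622 0.1896] xhead 174.91 zax [-0.001  0.    -1.   ] F [-0.1 -0.3 -2.5] T [ 0.    0.04 -0.01] w 0.0188 q6 0.06
```

View pics/hov.png

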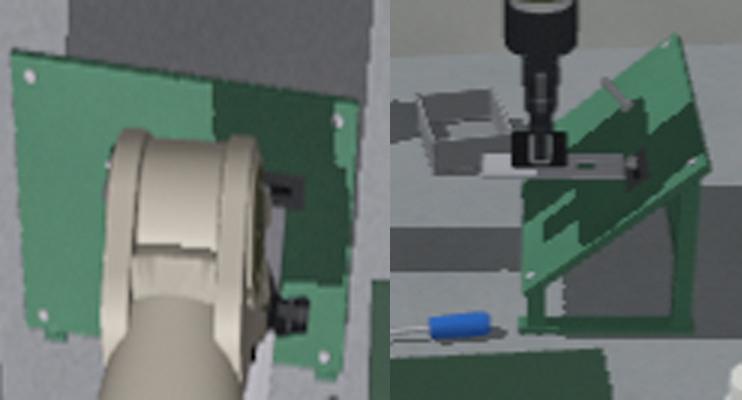

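Plate is level over the board. Its nose may reach the stud, so I'll back off before tilting it against the board.

Call:
{"op": "jog_arm", "data": {
  "rows": [
    [[-1.8, 0, 0], 0, 1.5],
    [[-1.8, 0, -1], 0, 1.5],
    [[-1.8, 0, -2], 0, 1.5],
    [[-1.8, 0, -3], 0, 1.5],
    [[-1.8, 0, -4], 0, 1.5],
    [[-1.8, 0, -5], 0, 1.5],
    [[-1.8, 0, -5], 0, 1.5]
  ],
  "newtons": 25
}}

```text
t: 6.1
position: [0.5334, 0.0628, 0.138]
tcp_rot: [-0.138, -3.132, 0.0]
ft_force: [-9.5, 0.3, 1.1]
grip_width: 0.0187
```

Call:
{"op": "jog_arm", "data": {
  "rows": [
    [[0, 0, -1], 0, 1.5],
    [[0, 0, -2], 0, 1.5],
    [[0, 0, -2.5], 0, 1.5],
    [[0, 0, -2.5], 0, 1.5]
  ]
}}

```text
t: 6.5
position: [0.5359, 0.0627, 0.1143]
tcp_rot: [-0.138, -3.137, 0.0]
ft_force: [-5.1, -0.7, 0.1]
grip_width: 0.0191
```

```bash
python3 - <<'E'
from st import *
st()
f=grab('top');s=grab('side')
b=cv2.resize(s['image'][110:235,290:400],None,fx=4.8,fy=4.8,interpolation=cv2.INTER_CUBIC)
save(b,'tilt.png')
E
```

```text
t 6.5 p [0.5359 0.0627 0.1143] xhead 174.95 zax [-0.002  0.    -1.   ] F [-5.1 -0.7  0.1] T [-0.01  0.45 -0.03] w 0.0191 q6 0.06
```

View pics/tilt.png

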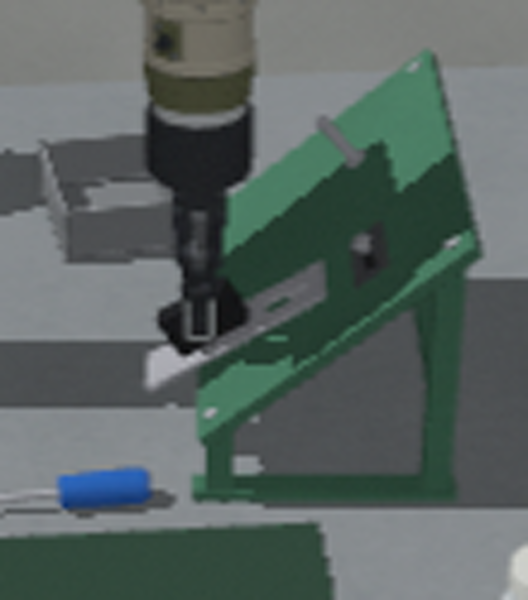

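Call:
{"op": "jog_arm", "data": {
  "rows": [
    [[0, 0, -0.6], 0, 1.5],
    [[0, 0, -1.0], 0, 1.5],
    [[0, 0, -1.3], 0, 1.5],
    [[0, 0, -1.3], 0, 1.5]
  ]
}}

```text
t: 7.0
position: [0.5384, 0.0625, 0.1029]
tcp_rot: [0.138, 3.134, 0.0]
ft_force: [-0.6, -0.3, 2.3]
grip_width: 0.0187
```

Call:
{"op": "jog_arm", "data": {
  "rows": [
    [[0, 0, -0.2], 0, 1.5],
    [[0, 0, -0.4], 0, 1.5],
    [[0, 0, -0.4], 0, 1.5]
  ]
}}

```text
t: 7.3
position: [0.5383, 0.0626, 0.1015]
tcp_rot: [0.138, 3.133, 0.0]
ft_force: [-7.4, -0.7, 21.8]
grip_width: 0.019
```

```bash
cat > meas.py <<'E'
from st import *
# plate plane from side depth: bright/grey px within volume around TCP
def plate(tag):
    o=st();s=grab('side');np.savez(tag+'.npz',**s);P=pts(s);hsv=cv2.cvtColor(s['image'],cv2.COLOR_RGB2HSV)
    d=P-o['position'];m=(hsv[...,1]<45)&(hsv[...,2]>75)&(abs(d[...,1])<.05)&(d[...,0]>-.1)&(d[...,0]<.11)&(P[...,2]>.03)&(d[...,2]<.06)&(d[...,2]>-.14)
    Q=P[m]
    for k in range(6):
        c=Q.mean(0);n=np.linalg.svd(Q-c,full_matrices=False)[2][2];n*=np.sign(n[2]);r=(Q-c)@n;Q=Q[abs(r)<max(.004,2*r.std())]
    print('N',len(Q),'n',n.round(3),'tilt',np.degrees(np.arccos(n[2])).round(1),'az',np.degrees(np.arctan2(-n[1],-n[0])).round(1),'c',c.round(4))
    return s,P,m,n,c,o
E
python3 - <<'E'
from meas import *
plate('s1')
E
```

```text
t 7.3 p [0.5383 0.0626 0.1015] xhead 174.96 zax [ 0.005 -0.    -1.   ] F [-7.4 -0.7 21.8] T [-0.14  0.69 -0.05] w 0.019 q6 0.06
N 211 n [-0.639  0.064  0.767] tilt 39.9 az -5.7 c [0.5712 0.0539 0.0952]
```

```bash
cat > loc.py <<'E'
from st import *
A=np.radians(-5.03);up=np.array([.766*np.cos(A),.766*np.sin(A),.643]);lat=np.array([-np.sin(A),np.cos(A),0]);n=np.array([-.643*np.cos(A),-.643*np.sin(A),.766])
S=np.array([.656,.0512,.1607])
def rect(s,h,ctr,win=(.1,.05)):
    # rectify plane at height h over board, 2 px/mm, columns=along up, rows=-lat
    K,V=s['mtx'],s['view'];W,H=int(win[0]*4000),int(win[1]*4000)
    j,i=np.meshgrid(np.arange(W),np.arange(H))
    p=ctr+n*h+((j-W/2)/2000)[...,None]*up+((H/2-i)/2000)[...,None]*lat
    c=p@V[:3,:3].T+V[:3,3];u=c[...,0]/c[...,2]*K[0,0]+K[0,2];v=c[...,1]/c[...,2]*K[1,1]+K[1,2]
    return cv2.remap(s['image'],u.astype(np.float32),v.astype(np.float32),cv2.INTER_CUBIC)
E
python3 - <<'E'
from loc import *
s=dict(np.load('s1.npz'));o=env.observe();p=o['position']
c0=p-n*np.dot(p-S,n)+.015*up
a=rect(s,.004,c0,(.1,.04)); b=rect(s,.012,S,(.1,.04));b0=rect(dict(np.load('side0.npz')),.0,S,(.1,.04))
for t in(a,b,b0):
    for k in range(0,t.shape[1],20): cv2.line(t,(k,0),(k,6 if k%100 else 20),(255,0,0),1)
    for k in range(0,t.shape[0],20): cv2.line(t,(0,k),(6 if k%80 else 20,k),(255,0,0),1)
    cv2.drawMarker(t,(t.shape[1]//2,t.shape[0]//2),(255,0,0),0,10,1)
save(np.vstack([a,b,b0])[:, :],'rect.png');print(a.shape,'c0',c0)
E
```

```text
(160, 400, 3) c0 [0.56941232 0.05988811 0.08764834]
```

View pics/rect.png

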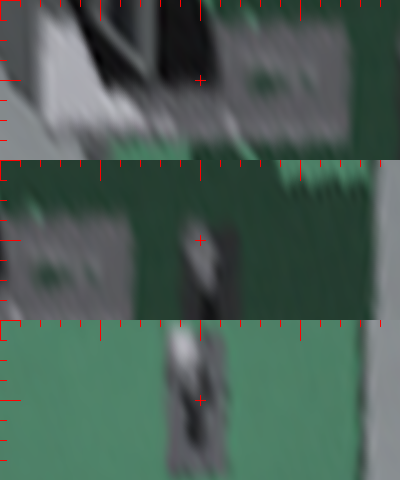

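```bash
python3 - <<'E'
from loc import *
t=dict(np.load('top0.npz'));s=dict(np.load('side0.npz'))
hs=cv2.cvtColor(s['image'],cv2.COLOR_RGB2HSV)
w=(slice(150,175),slice(356,378));print(np.where(hs[w][...,1]<70,hs[w][...,2],0))
def proj(f,p):
    c=f['view'][:3,:3]@p+f['view'][:3,3];return f['mtx'][:2,:2].diagonal()*c[:2]/c[2]+f['mtx'][:2,2]
for h in(0,.0065,.012): print(h,proj(t,S+h*n),proj(s,S+h*n))
I=np.array([.6554,.0458,.1607])
for a,b in((-15,-35),(15,-35),(15,35),(-15,35)): q=I+a/1e3*up+b/1e3*lat;print('inlay corner',proj(t,q).round(1),proj(s,q).round(1))
E
```

```text
[[  0   0   0   0   0   0   0   0   0   0   0   0   0   0   0   0   0   0
    0   0   0   0]
 [  0   0   0   0   0   0   0   0   0   0   0   0   0   0   0   0   0   0
    0   0   0   0]
 [  0   0   0   0   0   0   0   0   0   0   0   0   0   0   0   0   0   0
    0   0   0   0]
 [  0   0   0   0   0   0   0   0   0   0   0   0   0   0   0   0   0   0
    0   0   0   0]
 [  0   0   0   0   0   0   0   0   0   0   0   0   0   0   0   0   0   0
    0   0   0   0]
 [  0   0   0   0   0   0   0   0   0   0   0   0   0   0   0   0   0   0
    0   0   0   0]
 [  0   0   0   0   0   0   0   0   0   0   0   0 108 108   0   0   0   0
    0   0   0   0]
 [  0   0   0   0   0   0   0   0   0   0   0  86  96 103   0   0   0   0
    0   0   0   0]
 [  0   0   0   0   0   0   0   0   0 145 107  97  97 100   0   0   0   0
    0   0   0   0]
 [  0   0   0   0   0   0   0 143 171 174 133  82  98  93   0   0   0   0
    0   0   0   0]
 [  0   0   0   0   0   0   0 139 179 156 106  58  71  99 112   0   0   0
    0   0   0   0]
 [  0   0   0   0   0   0   0 116 136 117 105  61  69  96 102   0   0   0
   
[... 870 characters left out ...]
   0   0   0   0   0   0   0   0   0   0   0   0   0   0
    0   0   0   0]
 [  0   0   0   0   0   0   0   0   0   0   0   0   0   0   0   0   0   0
    0   0   0   0]
 [  0   0   0   0   0   0   0   0   0   0   0   0   0   0   0   0   0   0
    0   0   0   0]
 [  0   0   0   0   0   0   0   0   0   0   0   0   0   0   0   0   0   0
    0  71  68   0]]
0 [277.48367783 136.57538375] [366.84846832 161.78354636]
0.0065 [277.17999244 137.65708483] [365.67629731 160.48804054]
0.012 [276.92130704 138.57849988] [364.68123701 159.38828087]
inlay corner [290.6 142.4] [364. 170.]
inlay corner [291.1 133.7] [371.2 164.9]
inlay corner [267.8 131.1] [369.7 155.3]
inlay corner [267.6 139.9] [362.8 160.3]
```

Call:
{"op": "jog_arm", "data": {
  "rows": [
    [[0, 0, 0], 0, 1.5],
    [[0, 0, 0], 0, 1.5],
    [[-0.7, 0, 1.2], 0, 1.5],
    [[-1.3, 0.1, 2.2], 0, 1.5],
    [[0.5, -0.1, 3.7], 0, 1.5],
    [[2.5, -0.3, 5.3], 0, 1.5],
    [[4.2, -0.5, 6.5], 0, 1.5],
    [[4.9, -0.6, 6.9], 0, 1.5]
  ],
  "newtons": 70
}}

```text
t: 8.15
position: [0.587, 0.0566, 0.168]
tcp_rot: [0.138, 3.137, 0.0]
ft_force: [0.3, -1.1, -3.2]
grip_width: 0.0191
```

Call:
{"op": "jog_arm", "data": {
  "rows": [
    [[0, 0, 0], 0, 1.5],
    [[0, 0, 0], 0, 1.5]
  ]
}}

```text
t: 8.35
position: [0.5838, 0.0569, 0.1658]
tcp_rot: [-0.138, -3.135, -0.0]
ft_force: [0.2, 0.1, -4.1]
grip_width: 0.019
```

```bash
python3 - <<'E'
from loc import *
from meas import plate
s,P,m,nn,c,o=plate('s2')
p=o['position'];d=p-S;print('TCP rel: up,lat,n mm',(1e3*np.array([d@up,d@lat,d@n])).round(1))
h=d@n-.0307
a=rect(s,h+.004,S,(.1,.04));b=cv2.resize(s['image'][120:200,310:400],None,fx=4.44,fy=4.44,interpolation=cv2.INTER_CUBIC)
t=a
for k in range(0,t.shape[1],20): cv2.line(t,(k,0),(k,6 if k%100 else 20),(255,0,0),1)
for k in range(0,t.shape[0],20): cv2.line(t,(0,k),(6 if k%80 else 20,k),(255,0,0),1)
save(np.vstack([a,b[:,:400]]),'hov2.png');print(h,b.shape)
E
```

```text
t 8.35 p [0.5838 0.0569 0.1658] xhead 174.96 zax [-0.003  0.    -1.   ] F [ 0.2  0.1 -4.1] T [ 0.01  0.11 -0.01] w 0.019 q6 0.05
N 215 n [-0.628  0.056  0.776] tilt 39.1 az -5.1 c [0.6157 0.0471 0.1583]
TCP rel: up,lat,n mm [-52.2  -0.7  50.4]
0.019728340063181835 (355, 400, 3)
```

View pics/hov2.png

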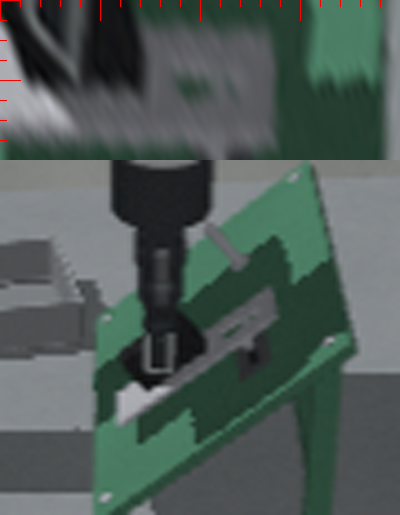

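Call:
{"op": "jog_arm", "data": {
  "rows": [
    [[0.2, 0.05, 0.15], 0, 1.5],
    [[0.5, 0, -0.2], 0, 1.5],
    [[0.75, 0, -0.5], 0, 1.5],
    [[0.97, 0, -0.76], 0, 1.5],
    [[0.97, 0, -0.76], 0, 1.5]
  ]
}}

```text
t: 8.9
position: [0.595, 0.0567, 0.1587]
tcp_rot: [-0.138, -3.138, -0.0]
ft_force: [0.3, 0.7, -3.0]
grip_width: 0.0189
```

```bash
cat > rel.py <<'E'
from loc import *
o=st();d=o['position']-S;print('TCP rel up,lat,n mm',(1e3*np.array([d@up,d@lat,d@n])).round(1),'F up,lat,n',np.array([o['ft_force']@up,o['ft_force']@lat,o['ft_force']@n]).round(1))
E
python3 rel.py
```

```text
t 8.9 p [0.595  0.0567 0.1587] xhead 174.95 zax [-0.001  0.    -1.   ] F [ 0.3  0.7 -3. ] T [-0.01  0.09  0.  ] w 0.0189 q6 0.05
TCP rel up,lat,n mm [-48.2   0.1  37.8] F up,lat,n [-1.8  0.7 -2.5]
```

Call:
{"op": "jog_arm", "data": {
  "rows": [
    [[0.1, 0, -0.25], 0, 1.5],
    [[0.25, -0.02, -0.45], 0, 1.5],
    [[0.4, -0.04, -0.64], 0, 1.5],
    [[0.4, -0.04, -0.64], 0, 1.5]
  ],
  "newtons": 40
}}

```text
t: 9.3
position: [0.5986, 0.0564, 0.1533]
tcp_rot: [-0.138, -3.138, -0.0]
ft_force: [-4.1, -0.2, 0.5]
grip_width: 0.0191
```

```bash
python3 rel.py; python3 - <<'E'
from loc import *
s=grab('side')
save(cv2.resize(s['image'][120:200,310:400],None,fx=6,fy=6,interpolation=cv2.INTER_CUBIC),'on.png')
E
```

```text
t 9.3 p [0.5986 0.0564 0.1533] xhead 174.96 zax [-0.001  0.    -1.   ] F [-4.1 -0.2  0.5] T [-0.02  0.36 -0.03] w 0.0191 q6 0.05
TCP rel up,lat,n mm [-48.9   0.1  31.4] F up,lat,n [-2.8 -0.6  3. ]
```

View pics/on.png

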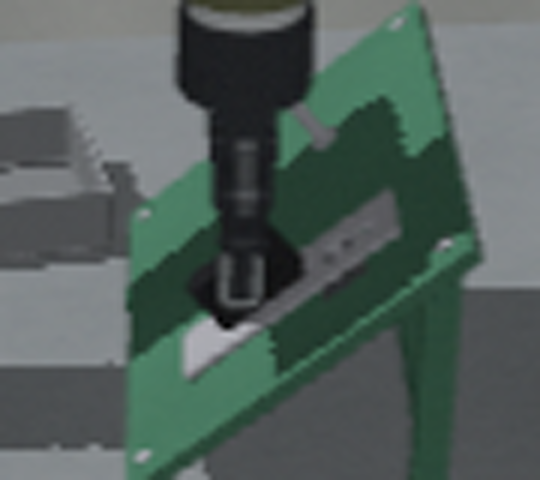

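Call:
{"op": "jog_arm", "data": {
  "rows": [
    [[0.1, 0, -0.15], 0, 1.5],
    [[0.15, 0, -0.2], 0, 1.5],
    [[0.15, 0, -0.2], 0, 1.5],
    [[0.15, 0, -0.2], 0, 1.5]
  ],
  "newtons": 25
}}

```text
t: 9.75
position: [0.5989, 0.0563, 0.1527]
tcp_rot: [-0.138, -3.137, 0.0]
ft_force: [-10.7, -1.0, 10.1]
grip_width: 0.0192
```

```bash
python3 rel.py
```

```text
t 9.75 p [0.5989 0.0563 0.1527] xhead 174.96 zax [-0.002 -0.    -1.   ] F [-10.7  -1.   10.1] T [-0.03  1.45 -0.06] w 0.0192 q6 0.05
TCP rel up,lat,n mm [-49.1   0.1  30.7] F up,lat,n [-1.6 -1.9 14.6]
```

Seated on the board: n = 30.7 mm, with 15 N of normal force. Now I'll slide it down the slope under light pressure.

Call:
{"op": "jog_arm", "data": {
  "rows": [
    [[-0.3, 0.03, -0.2], 0, 1.5],
    [[-0.6, 0.05, -0.45], 0, 1.5],
    [[-0.9, 0.08, -0.7], 0, 1.5],
    [[-1.2, 0.1, -0.95], 0, 1.5],
    [[-1.2, 0.1, -0.95], 0, 1.5]
  ],
  "newtons": 40
}}

```text
t: 10.25
position: [0.5915, 0.0572, 0.1464]
tcp_rot: [0.138, 3.129, 0.0]
ft_force: [-3.8, -0.2, 18.6]
grip_width: 0.0195
```

```bash
python3 rel.py
```

```text
t 10.25 p [0.5915 0.0572 0.1464] xhead 174.95 zax [ 0.009 -0.    -1.   ] F [-3.8 -0.2 18.6] T [-0.04  0.79 -0.05] w 0.0195 q6 0.05
TCP rel up,lat,n mm [-58.8   0.3  30.7] F up,lat,n [ 9.1 -0.5 16.6]
```

Call:
{"op": "jog_arm", "data": {
  "rows": [
    [[-0.1, 0, 0.12], 0, 1.5],
    [[-0.1, 0, 0.12], 0, 1.5],
    [[-0.3, 0.02, -0.05], 0, 1.5],
    [[-0.3, 0.02, -0.05], 0, 1.5]
  ]
}}

```text
t: 10.65
position: [0.5869, 0.0574, 0.1426]
tcp_rot: [0.138, 3.135, -0.0]
ft_force: [-1.7, -0.1, 9.2]
grip_width: 0.0189
```

```bash
python3 rel.py
```

```text
t 10.65 p [0.5869 0.0574 0.1426] xhead 174.95 zax [ 0.004 -0.    -1.   ] F [-1.7 -0.1  9.2] T [-0.05  0.04 -0.01] w 0.0189 q6 0.05
TCP rel up,lat,n mm [-64.8   0.1  30.7] F up,lat,n [ 4.7 -0.2  8.1]
```

Call:
{"op": "jog_arm", "data": {
  "rows": [
    [[-0.2, 0.02, -0.15], 0, 1.5],
    [[-0.4, 0.03, -0.32], 0, 1.5],
    [[-0.6, 0.05, -0.5], 0, 1.5],
    [[-0.6, 0.05, -0.5], 0, 1.5]
  ]
}}

```text
t: 11.05
position: [0.5812, 0.0579, 0.1378]
tcp_rot: [0.138, 3.134, -0.0]
ft_force: [-0.6, 0.7, 9.1]
grip_width: 0.019
```

```bash
python3 rel.py
```

```text
t 11.05 p [0.5812 0.0579 0.1378] xhead 174.95 zax [ 0.004 -0.    -1.   ] F [-0.6  0.7  9.1] T [-0.04  0.   -0.04] w 0.019 q6 0.05
TCP rel up,lat,n mm [-72.2   0.1  30.7] F up,lat,n [5.3 0.7 7.4]
```

Call:
{"op": "jog_arm", "data": {
  "rows": [
    [[-0.15, 0.01, -0.12], 0, 1.5],
    [[-0.3, 0.02, -0.25], 0, 1.5],
    [[-0.3, 0.02, -0.25], 0, 1.5]
  ]
}}

```text
t: 11.35
position: [0.5812, 0.0579, 0.1377]
tcp_rot: [0.138, 3.127, -0.0]
ft_force: [2.6, -1.1, 16.1]
grip_width: 0.0192
```

```bash
python3 rel.py
```

```text
t 11.35 p [0.5812 0.0579 0.1377] xhead 174.94 zax [ 0.011 -0.001 -1.   ] F [ 2.6 -1.1 16.1] T [-0.02 -0.13  0.03] w 0.0192 q6 0.05
TCP rel up,lat,n mm [-72.3   0.1  30.7] F up,lat,n [12.4 -0.9 10.6]
```

Call:
{"op": "jog_arm", "data": {
  "rows": [
    [[0.25, -0.02, 0.25], 0, 1.5],
    [[0.2, 0, 0.25], 0, 1.5],
    [[0.2, 0, 0.25], 0, 3],
    [[0.2, 0, 0.25], 0, 4.5],
    [[0.2, 0, 0.25], 0, 5],
    [[0.2, 0, 0.25], 0, 5]
  ]
}}

```text
t: 11.95
position: [0.578, 0.0582, 0.1353]
tcp_rot: [-0.138, -3.137, -0.0]
ft_force: [-0.3, 0.5, 0.2]
grip_width: 0.0498
```

```bash
python3 rel.py
```

```text
t 11.95 p [0.578  0.0582 0.1353] xhead 174.96 zax [-0.002  0.    -1.   ] F [-0.3  0.5  0.2] T [-0.03 -0.   -0.04] w 0.0498 q6 0.05
TCP rel up,lat,n mm [-76.3   0.2  30.9] F up,lat,n [-0.1  0.5  0.3]
```

Let go and free of contact. Next: lift away and check.

Call:
{"op": "jog_arm", "data": {
  "rows": [
    [[0, 0, 1.5], 0, 5],
    [[0, 0, 4], 0, 5],
    [[0, 0, 8], 0, 5],
    [[-2, -3, 12], 0, 5],
    [[-5, -7, 14], 0, 5],
    [[-8, -11, 14], 0, 5],
    [[-11, -15, 14], 0, 5],
    [[-14, -19, 14], 0, 5]
  ]
}}

```text
t: 12.75
position: [0.4414, -0.1274, 0.2762]
tcp_rot: [0.137, 3.138, -0.0]
ft_force: [0.7, -1.4, 1.2]
grip_width: 0.0502
```

```bash
python3 - <<'E'
from loc import *
st();f=grab('top');s=grab('side');np.savez('tf.npz',**f);np.savez('sf.npz',**s)
a=cv2.resize(f['image'][95:190,190:320],None,fx=3,fy=3,interpolation=cv2.INTER_CUBIC)
b=cv2.resize(s['image'][120:215,310:400],None,fx=4,fy=4,interpolation=cv2.INTER_CUBIC)
a=np.vstack([a,np.zeros((b.shape[0]-a.shape[0],a.shape[1],3),np.uint8)])
save(np.hstack([a,b]),'fin.png')
P=pts(s);hsv=cv2.cvtColor(s['image'],cv2.COLOR_RGB2HSV);d=P-S;U,L,N=d@up,d@lat,d@n
m=(hsv[...,1]<45)&(hsv[...,2]>75)&(abs(L)<.04)&(U>-.16)&(U<.05)&(abs(N-.004)<.008);Q=P[m]
c=Q.mean(0);q=np.linalg.svd(Q-c,full_matrices=False)[2][2];q*=np.sign(q[2]);print('tilt',np.degrees(np.arccos(q[2])),'h',np.median(N[m]),'U range',np.percentile(U[m],[1,99]),'L',np.percentile(L[m],[2,98]))
for n0,g in(('top',f),('side',s)):
    z=dict(np.load(n0+'0.npz'));df=cv2.absdiff(z['image'],g['image']).max(-1)
    for k,(y,x,h,w) in (dict(bin=(170,135,45,58),jar=(108,352,28,26),sd=(235,78,78,36)) if n0=='top' else dict(jar=(222,390,32,28),bin=(136,297,28,34))).items(): print(n0,k,(df[y:y+h,x:x+w]>50).sum())
E
```

```text
t 12.75 p [ 0.4414 -0.1274  0.2762] xhead 175.01 zax [ 0.001 -0.    -1.   ] F [ 0.7 -1.4  1.2] T [-0.08 -0.08 -0.03] w 0.0502 q6 -0.37
tilt 39.990602928774365 h 0.004435923810568396 U range [-0.13421841  0.01451345] L [-0.02736584  0.03235213]
top bin 0
top jar 297
top sd 0
side jar 177
side bin 154
```

View pics/fin.png

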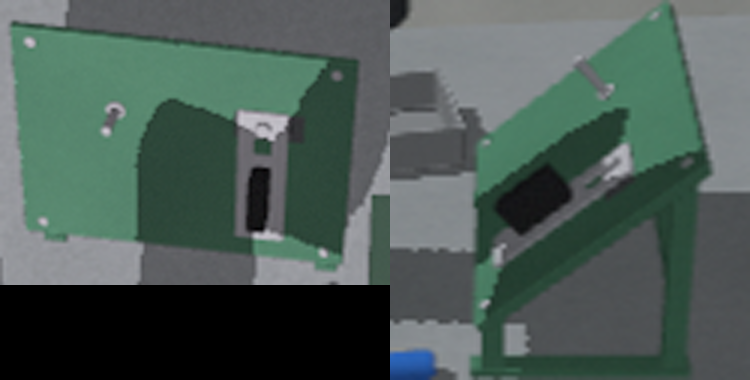

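The plate hangs straight, with the head over the narrow slot. The jar pixels changed, so I'll measure the jar and the nearby small screwdriver before handing in.

```bash
python3 - <<'E'
from loc import *
for n0,n1 in(('top0','tf'),('side0','sf')):
    for nm in(n0,n1):
        g=dict(np.load(nm+'.npz'));P=pts(g);hsv=cv2.cvtColor(g['image'],cv2.COLOR_RGB2HSV)
        near=lambda x,y,r:(np.hypot(P[...,0]-x,P[...,1]-y)<r)
        j=near(.72,-.215,.06)&(P[...,2]>.02)&(P[...,2]<.1)
        b=(hsv[...,0]>100)&(hsv[...,0]<125)&(hsv[...,1]>120)&(P[...,2]<.06)&(P[...,2]>-.01)&(P[...,0]>.3)&(P[...,0]<.62)&(abs(P[...,1])<.1)
        bn=near(.47,.37,.2)&(P[...,2]>.03)&(P[...,2]<.06)&(hsv[...,1]<60)
        for k,m in(('jar',j),('sdriver',b),('bin',bn)): print(nm,k,m.sum(),P[m].mean(0).round(3) if m.any() else None)
E
```

```text
top0 jar 311 [ 0.727 -0.219  0.071]
top0 sdriver 129 [ 0.461 -0.016  0.023]
top0 bin 405 [0.487 0.428 0.047]
tf jar 310 [ 0.727 -0.219  0.071]
tf sdriver 132 [ 0.461 -0.017  0.023]
tf bin 421 [0.489 0.425 0.046]
side0 jar 474 [ 0.728 -0.234  0.059]
side0 sdriver 130 [ 0.459 -0.024  0.019]
side0 bin 294 [0.486 0.424 0.042]
sf jar 477 [ 0.728 -0.234  0.059]
sf sdriver 130 [ 0.459 -0.024  0.019]
sf bin 194 [0.506 0.419 0.042]
```

```bash
python3 -c "
from bench import env
print(env.finish_job())"
```

```text
the job is handed in; nothing more can be done
None
```

The steel plate is hanging on the mushroom-head stud. I handed the job in after about 13 s of robot time; no verdict is reported.

**What I did:**
- Picked the plate up by its grip and turned it to the board's direction.
- Pressed its nose on the clear lower part of the board, so it pivoted in the fingers to the 40 degree slope.
- Passed the wide opening over the stud head and pressed the plate flat on the board.
- Slid it about 23 mm down the slope until the stud stopped it at the slot's end, then let go and backed away.

**Last checks:**
- **Plate:** it lies at 40.0 degrees and hangs straight down the slope. The final picture shows the head over the narrow slot.
- **Position:** the gripper stopped within about 0.3 mm of the computed home point. The plate's nose measured from the picture came out about 3 mm short of nominal, which I put down to blurred edges.
- **Robot:** clear of the plate and rack.
- **Bystanders:** the jar and screwdriver measured the same as at the start, within 1 mm.
    - **Jar:** a first pixel comparison flagged a change there, but its measured position had not moved, so I took it as the arm's shadow.
    - **Bin:** it measured within about 4 mm from the top camera. The side camera read about 20 mm off, with a third fewer pixels, which I took to be the bin partly hidden from view.

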